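# Slide the wax scraper home in its rack slot

### The job

Put the clear scraper away: slide its blade straight into the slot of the wall rack, tongue end first and grip fin up, until the fin is fully home against the rack's face, and leave it there. Do not bump the rack or its overhanging locker hard, and leave the brush, the tin and the wax block alone.

Things in the scene. Friction and masses are not known exactly. Their poses are not given: they have to be found in the camera images.
- scraper: Loose scraper (0.1 to 0.2 kg): clear acrylic blade 160 x 80 x 6 mm, thin orange stripe across its leading (tongue) edge, orange grip fin standing on its rear part. Origin: blade's underside, below the fin's middle; x along the blade to the tongue tip, z up. Blade x = -35 to +125, y = +-40 mm. Starts flat on the counter, fin up.
- fin_top (a point): Middle of the top of the grip fin: (0, 0, 52) mm in the scraper's frame. The fin is 50 long (x = -25 to +25), 16 thick (along y) and stands from z = 6 to z = 52 mm; pinch it across its thickness.
- tongue_tip (a point): Middle of the scraper's leading edge, at half the blade's thickness: (125, 0, 3) mm in the scraper's frame.
- rack: Fixed wall rack: level slot, locker above it, upright board behind (170 wide, 250 high, x = 110 to 125 mm). Origin: on the counter, below the middle of the slot mouth; x points level INTO the slot, z up. The flat face at x = 0 (z = 92 to 150 mm) stops the fin's front: home, the scraper's origin is at x = -25 and its tongue tip at x = 100 mm.
- slot_mouth (a point): Middle of the slot floor at the mouth: (0, 0, 70) mm in the rack's frame. Slot: floor z = 70, ceiling z = 82, side walls y = +-44 mm, x = 0 to 110 mm. The upper lip is bevelled, from z = 92 at the mouth down to 82 mm at x = 14 mm.
- apron_edge (a point): Middle of the front edge of the apron, the slot floor's extension in front of the mouth: (-45, 0, 70) mm in the rack's frame. Low cheeks stand on it (top z = 78 mm), their inner faces flaring from y = +-45 at the mouth to +-56 mm at the edge.
- locker_edge (a point): Middle of the lower front edge of the overhanging wooden locker: (-15, 0, 150) mm in the rack's frame; locker z = 150 to 230, y = +-72 mm. An upright gripper on the fin hits it before the blade is home; leaned back about 40 degrees, fingers pointing down and forward along the rack's x, it passes.
- brush: Bystander: black nylon brush with grey bristle pad, 60 x 120 x 40 mm, lying bristles down. Origin: centre of its underside.
- tin: Bystander: stainless tin with a twist cap, 68 mm across, 85 mm high. Origin: centre of its underside.
- wax: Bystander: purple wax block, 45 x 90 x 30 mm. Origin: centre of its underside.
Not all that is in view belongs to the job. Several things look just like the scraper: the one meant starts farthest to the robot's right.

How it is judged:
By the outcome, as a careful person would: the job done as asked, in the order asked, and still so for the second after the job is handed in, with the robot touching nothing.
It also fails if it takes over 45 s, if anything falls off the work surface, if the arm or the gripper's body presses on something with over 40 N, if the wrist force passes 120 N, or if a joint passes its speed limit or range.

### The arm

A 7-joint arm with a two-finger parallel gripper is mounted at the origin on the work surface. World frame = base frame: x ahead of the robot, y to its left, z up, the work surface at z = 0. Lengths are in m, angles in rad, forces in N, time in s.
With the tool pointing down it reaches from about 0.4 to 0.875 m from the base axis. Payload 19.3 kg.
Tool frame: the origin (TCP) lies at the very end of the fingers, on their centre line; the grasp point (between the pads) lies 19 mm behind it; z points along the fingers, y is the line along which they close (so a half turn about z gives the same grasp; the last joint's range is limited). The gripper opens to 85 mm and grips with 20 to 120 N. Pads are 22 mm wide; open, the fingers measure 114 mm over their backs; the gripper's body (76 mm by 85 mm) begins 54 mm behind the grasp point. The pads swing forward as they close: fully open they stand 13 mm farther back than shut.
Start: joints at [1.159, 0.521, -0.036, 1.599, 0.021, 1.021, -0.113], TCP at [0.209, -0.589, 0.231] pointing down, gripper open.
Joint ranges: [-2.91, 2.91], [-0.3, 2.13], [-1.5, 1.42], [0.17, 2.43], [-1.26, 4.41], [0.16, 1.93], [-2.52, 2.52]. Speed limits (rad/s): [1.89, 1.89, 2.39, 2.39, 3.01, 3.01, 3.01].

### API

Orientations are given as [roll, pitch, yaw] about the fixed x, y, z axes, in that order (R = Rz(yaw) Ry(pitch) Rx(roll)).
In Python, from workcell import bot gives the robot as it stands.
- The arm moves only by the tool jog_arm, never from a script. Its argument "motion" is a list of rows, each a list of 5 numbers: the shift along the tool's x, y, z scaled (see below), then the turn about the tool's z scaled (see below), then the opening, from 0 (shut) to 1 (fully open). A call has 1 to 12 rows; each row shifts and turns the commanded pose from where the row before left it, along the tool's axes as they then stand; what a row does not reach is not made up. The controller multiplies each number of a shift by 30 mm and each number of a turn by 0.08 rad. A row lasts 1/10 s, in which the tool goes at most 50 mm and 8.59 degrees, less where a joint would pass 70% of its speed; a pose out of reach is approached as far as the arm can. A call with a number of a shift or a turn outside -1 to 1 is refused whole. A call with a gripper value outside its range is refused whole. The fingers move at their own pace and stop on an object; "newtons" is the grip in N (left out, the last holds). Time passes only in rows, so rows that do not move let the fingers close. It gives the time, the measured TCP pose, the force, the opening and the grip force at its end, in the units of the state.
- bot.observe(): the state, without advancing time (a new reading comes with each control period).
- bot.grab_frame(name): name is "side" or "top"; returns a dict with "pixels" (384x512x3 uint8, red, green, blue), "fovy" (degrees; the focal length in pixels is half the picture's height over the tangent of half this angle, whatever the lens; pixels are square), "cx", "cy" (the principal point, pixels), "rvec" (rotation vector, rad) and "tvec" (3), from world to camera coordinates, as OpenCV has them. Camera axes: x right, y down, z forward; pixel columns grow to the right and rows downward; lengths in m; the calibration is good to about 2 mm. A picture is of the moment at which its call begins. There is no depth.
- bot.job_done(): hands the job in; it is judged then, once.
The state is a dict: "clock": time; "qpos": joint angles; "qd": joint speeds; "joint_efforts": joint torques, N m; "position": TCP position; "tool_rot": TCP orientation; "force": force on the tool from outside, world axes, zero at the start; "moment": the same for the moment, N m; "grip_width": finger opening in m; "finger_force": force on a finger pad.
Only numpy, scipy, OpenCV 4.12 (cv2) and the standard library are available. Lean on these libraries where they do the work, as an engineer would, in place of code of your own. Each camera call takes 0.05 s, during which the arm holds its last target. There are 200 camera calls.

## Working session

There is one attempt and no reset: what is moved stays moved. The work goes in short steps, Python scripts to look and compute and a tool call to move; the robot and the scene stay as the last step left them, time stands still between calls to the robot, and variables do not carry over. Pictures are saved under pics/ and viewed, at most 10 in all, crops included, and the job is handed in when it is done.

Besides the shell and the picture viewer there is one more tool, called after ">>>" as name(argument=value, ...) on one line, values as JSON. jog_arm: Moves the arm, as the interface text tells. Shifts and turns lie within -1 to 1; 1 stands for 30 mm of shift or 0.08 rad of turn. Its arguments: {"type":"object","properties":{"motion":{"type":"array","items":{"type":"array","items":{"type":"number"}}},"newtons":{"type":"number"}},"required":["motion"]}

```bash
ls; mkdir -p pics; cat > h.py <<'E'
import numpy as np,cv2
from workcell import bot
from scipy.spatial.transform import Rotation as R
def grab(n,save=None):
    f=bot.grab_frame(n)
    if save: cv2.imwrite(f'pics/{save}.png',f['pixels'][:,:,::-1])
    return f
def cam(f):
    F=192/np.tan(np.radians(f['fovy'])/2)
    return F,cv2.Rodrigues(np.array(f['rvec'],float))[0],np.array(f['tvec'],float)
def ray(f,u,v):
    F,Rm,t=cam(f); d=Rm.T@np.array([(u-f['cx'])/F,(v-f['cy'])/F,1]); return -Rm.T@t,d
def atz(f,u,v,z):
    c,d=ray(f,u,v); return c+d*(z-c[2])/d[2]
def tri(f,a,g,b):
    c,d=ray(f,*a);e,h=ray(g,*b); A=np.stack([d,-h],1); s=np.linalg.lstsq(A,e-c,rcond=None)[0]
    p,q=c+d*s[0],e+h*s[1]; return (p+q)/2,np.linalg.norm(p-q)
def proj(f,P):
    F,Rm,t=cam(f); p=Rm@np.array(P,float)+t; return p[0]/p[2]*F+f['cx'],p[1]/p[2]*F+f['cy']
E
python3 - <<'E'
from h import *
import pickle
for n in('side','top'):
    f=grab(n); pickle.dump(f,open(n+'0.pkl','wb'))
    print(n,{k:f[k] for k in f if k!='pixels'},ray(f,256,192))
    cv2.imwrite(f'pics/{n}0.png',cv2.resize(f['pixels'][:,:,::-1],(800,600),interpolation=cv2.INTER_CUBIC))
print(bot.observe())
E
```

```text
pics
side {'fovy': 57.29650850220706, 'cx': 257.3592693999293, 'cy': 194.85846296637496, 'rvec': array([ 1.37744698, -2.31361193,  0.81648356]), 'tvec': array([0.23018172, 0.45931406, 0.52889144])} (array([0.14120676, 0.19445084, 0.69708587]), array([ 0.54884734, -0.30645028, -0.77777628]))
top {'fovy': 44.56658287619256, 'cx': 264.8935739599211, 'cy': 186.7665587911045, 'rvec': array([ 2.13514342, -2.09505979,  0.21006868]), 'tvec': array([-0.03522814,  0.56886541,  1.17952656])} (array([ 0.32366409, -0.02939482,  1.26905842]), array([ 0.18743376,  0.02277613, -0.9822601 ]))
{'clock': 0.1, 'qpos': array([ 1.15881521,  0.52192074, -0.03632948,  1.59991546,  0.02117883,
        1.0210917 , -0.11281063]), 'qd': array([-0.00011524, -0.00141727,  0.00066997, -0.00185449,  0.00110994,
       -0.0008199 ,  0.00089837]), 'joint_efforts': array([ 4.17376257e-03, -9.28476477e+01,  1.98415183e+00, -3.70529938e+01,
        1.82424684e-02,  5.31189668e-03,  3.23221070e-05]), 'position': array([ 0.20936135, -0.58859406,  0.23081696]), 'tool_rot': array([-3.14064246e+00,  4.61878549e-05,  3.41749598e-01]), 'force': array([-0.81204644, -0.29112592, -0.9373564 ]), 'moment': array([-0.01915158,  0.01296489, -0.0394557 ]), 'finger_force': 0.0, 'grip_width': 0.08571913684926671}
```

View pics/top0.png

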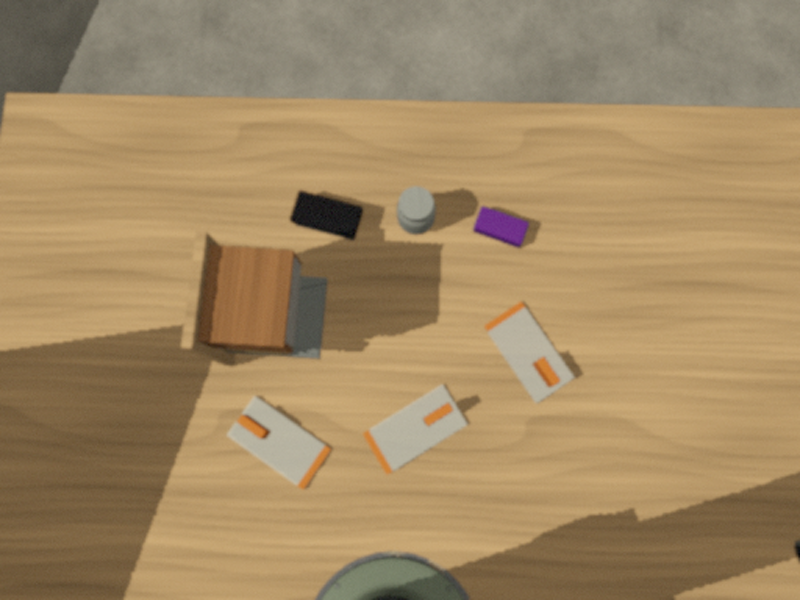

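View pics/side0.png

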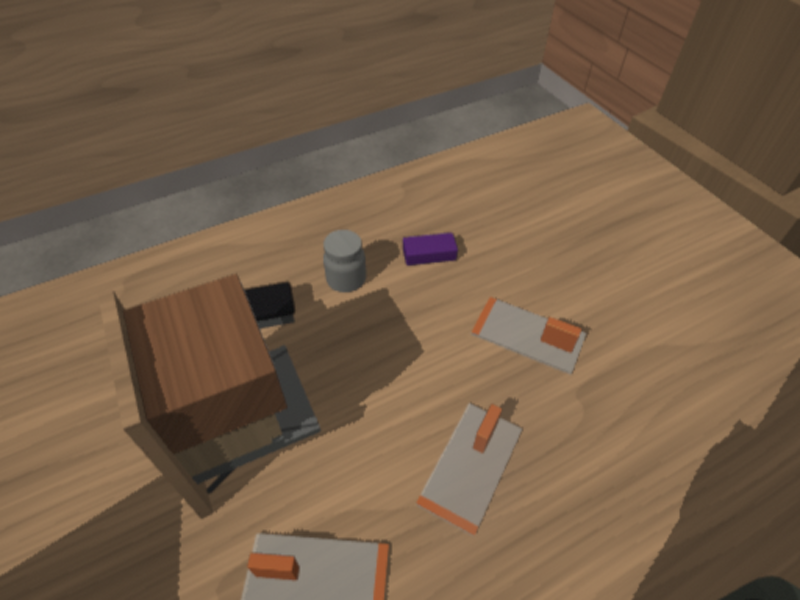

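The top view shows the three look-alikes at about (278,442), (416,428) and (530,352) in the enlarged picture. The one at (530,352) is farthest to the robot's right (smallest y), so it is the one meant. The rack is at (260,300), with its mouth facing right (−y).

I'll confirm the scraper and measure the rack in one enlarged crop for each view.

```bash
python3 - <<'E'
import pickle,cv2,numpy as np
def crop(n,x0,y0,x1,y1,s):
    f=pickle.load(open(n+'0.pkl','rb'))['pixels'][y0:y1,x0:x1,::-1]
    im=cv2.resize(f,None,fx=s,fy=s,interpolation=cv2.INTER_CUBIC)
    for u in range((x0+9)//10*10,x1,10):
        cv2.line(im,(int((u+.5-x0)*s),0),(int((u+.5-x0)*s),8),(0,0,255),1); cv2.putText(im,str(u),(int((u+.5-x0)*s)-9,18),0,.33,(0,0,255),1)
    for v in range((y0+9)//10*10,y1,10):
        cv2.line(im,(0,int((v+.5-y0)*s)),(8,int((v+.5-y0)*s)),(0,0,255),1); cv2.putText(im,str(v),(10,int((v+.5-y0)*s)+4),0,.33,(0,0,255),1)
    return im
a=crop('top',115,145,225,235,5); b=crop('top',300,185,380,265,5.6)
def stack(a,b):
    h=max(a.shape[0],b.shape[0]); P=lambda i:cv2.copyMakeBorder(i,0,h-i.shape[0],0,0,cv2.BORDER_CONSTANT); return np.hstack([P(a),P(b)])
im=stack(crop('top',115,145,220,235,4.4),crop('top',305,185,378,265,4.4)); print(im.shape); cv2.imwrite('pics/topc.png',im)
im=stack(crop('side',70,170,215,335,3.4),crop('side',295,183,385,245,3.3)); print(im.shape); cv2.imwrite('pics/sidec.png',im)
E
```

```text
(396, 783, 3)
(561, 790, 3)
```

View pics/topc.png

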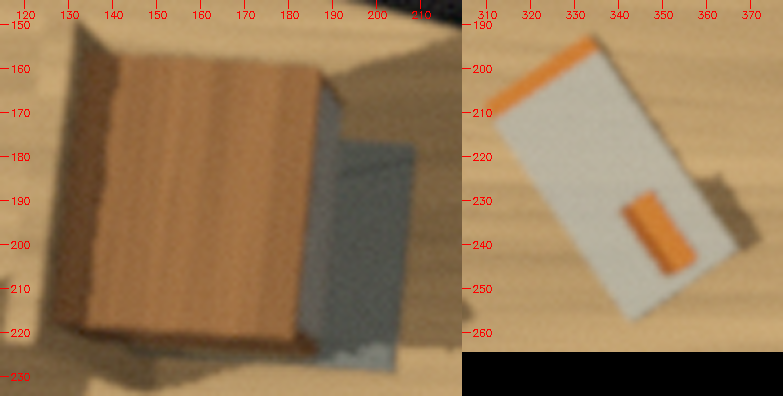

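View pics/sidec.png

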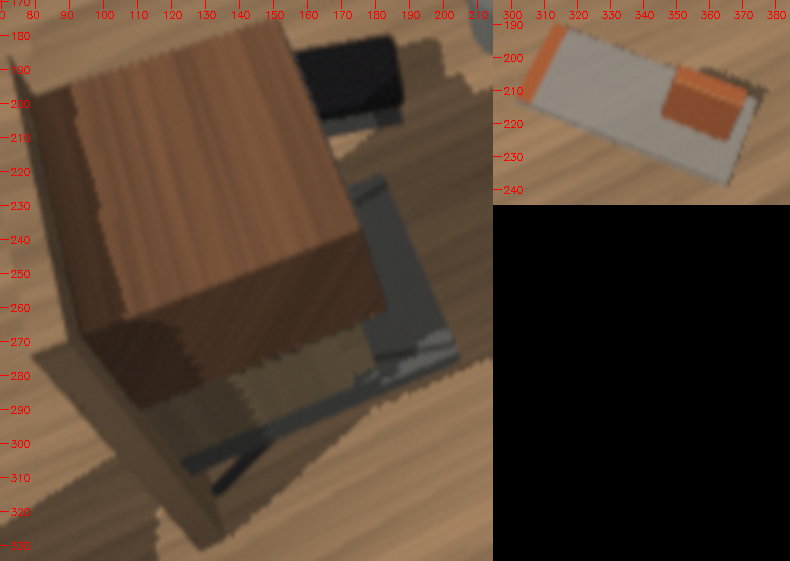

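The crop confirms the target: the rightmost scraper, with its stripe at the upper left near (322,201) and its fin near (351,237). Next I'll triangulate.

```bash
python3 - <<'E'
from h import *
import pickle
T=pickle.load(open('top0.pkl','rb'));S=pickle.load(open('side0.pkl','rb'))
P=dict(fin=((350.6,236.9),(360.6,208.3)),tipR=((334.7,192.5),(316.3,190.1)),tipL=((310.9,210),(302.7,213.1)),rearR=((367.7,241.3),(374.5,210.4)),rearL=((343.1,257.2),(366,238.9)),
apN=((203.8,228.8),(204.5,274.5)),apF=((208.4,177.9),(182.1,221)),LtN=((181.5,222),(175.4,237.1)),LtF=((187.2,160.2),(152.7,176)),LbN=((186.5,225),(183.3,261)),LtbN=((133.8,219),(106.3,263)))
for k,(a,b) in P.items():
    p,e=tri(T,a,S,b);print(k,p.round(4),round(e,4))
for k,z in(('tipR',.006),('tipL',.006),('rearR',.006),('rearL',.006),('fin',.052),('LtN',.23),('LtF',.23),('apN',.07),('apF',.07)):
    print(k,z,atz(T,*P[k][0],z).round(4),atz(S,*P[k][1],z).round(4))
E
```

```text
fin [ 0.4425 -0.2495  0.0495] 0.0006
tipR [ 5.670e-01 -2.183e-01  2.000e-04] 0.0041
tipL [ 5.198e-01 -1.500e-01  4.000e-04] 0.0036
rearR [ 0.4365 -0.3002  0.0144] 0.0042
rearL [ 0.3916 -0.2383 -0.0014] 0.0017
apN [0.455  0.1315 0.0614] 0.0007
apF [0.5882 0.1247 0.0696] 0.0015
LtN [0.4518 0.1613 0.2271] 0.0035
LtF [0.5941 0.154  0.2249] 0.0015
LbN [0.4541 0.1622 0.1461] 0.0005
LtbN [0.4554 0.2663 0.2316] 0.0016
tipR 0.006 [ 0.5674 -0.216   0.006 ] [ 0.5619 -0.2162  0.006 ]
tipL 0.006 [ 0.5176 -0.1507  0.006 ] [ 0.518 -0.146  0.006]
rearR 0.006 [ 0.4355 -0.3033  0.006 ] [ 0.4419 -0.305   0.006 ]
rearL 0.006 [ 0.392  -0.2366  0.006 ] [ 0.3883 -0.2342  0.006 ]
fin 0.052 [ 0.442  -0.2492  0.052 ] [ 0.4415 -0.2476  0.052 ]
LtN 0.23 [0.4507 0.1592 0.23  ] [0.4509 0.163  0.23  ]
LtF 0.23 [0.593  0.1539 0.23  ] [0.5888 0.1538 0.23  ]
apN 0.07 [0.4539 0.1301 0.07  ] [0.451  0.1327 0.07  ]
apF 0.07 [0.5877 0.124  0.07  ] [0.5883 0.1254 0.07  ]
```

>>> jog_arm(motion=[[0,0,0,-0.84,1],[0,0,0,-0.84,1],[0,0,0,-0.84,1],[0,0,0,-0.84,1],[0.8,-0.3,0,0,1],[0.8,-0.3,0,0,1],[0.8,-0.3,0,0,1],[0.8,-0.3,0,0,1],[0.8,-0.3,0,0,1],[0.8,-0.3,0,0,1],[0.8,-0.3,0,0,1],[0.8,-0.3,0,0,1]], newtons=60)

```text
clock: 1.3
position: [0.3259, -0.4188, 0.2311]
tool_rot: [-3.141, 0.0, 0.611]
force: [0.3, -0.3, 0.5]
grip_width: 0.0854
finger_force: 0.0
```

>>> jog_arm(motion=[[0.8,-0.3,0.4,0,1],[0.8,-0.3,0.4,0,1],[0.8,-0.3,0.4,0,1],[0.8,-0.3,0.4,0,1],[0.8,-0.3,0.4,0,1],[0.8,-0.3,0.4,0,1],[0.8,-0.3,0.4,0,1],[0.8,-0.3,0.4,0,1],[0,0,0,0,1],[0,0,0,0,1]])

```text
clock: 2.3
position: [0.4414, -0.2504, 0.135]
tool_rot: [-3.141, 0.0, 0.612]
force: [0.0, -0.8, -0.2]
grip_width: 0.0855
finger_force: 0.0
```

>>> jog_arm(motion=[[0,0,0.65,0,1],[0,0,0.65,0,1],[0,0,0.65,0,1],[0,0,0.65,0,1],[0,0,0.65,0,1],[0,0,0.65,0,1],[0,0,0,0,1]])

```text
clock: 3.0
position: [0.4401, -0.2512, 0.0168]
tool_rot: [-3.139, 0.002, 0.609]
force: [-0.5, 0.1, 0.1]
grip_width: 0.0854
finger_force: 0.0
```

```bash
python3 - <<'E'
from h import *
def crop(f,x0,y0,x1,y1,s): return cv2.resize(f['pixels'][y0:y1,x0:x1,::-1],None,fx=s,fy=s,interpolation=cv2.INTER_CUBIC)
o=bot.observe();print(o['position'],o['force'])
a=crop(grab('top'),295,180,395,270,4);b=crop(grab('side'),290,130,390,250,4)
a=cv2.copyMakeBorder(a,0,b.shape[0]-a.shape[0],0,0,cv2.BORDER_CONSTANT)
cv2.imwrite('pics/pre.png',np.hstack([a,b]))
E
```

```text
[ 0.44007062 -0.25115542  0.0168117 ] [-0.50933971  0.07010483  0.10143513]
```

View pics/pre.png

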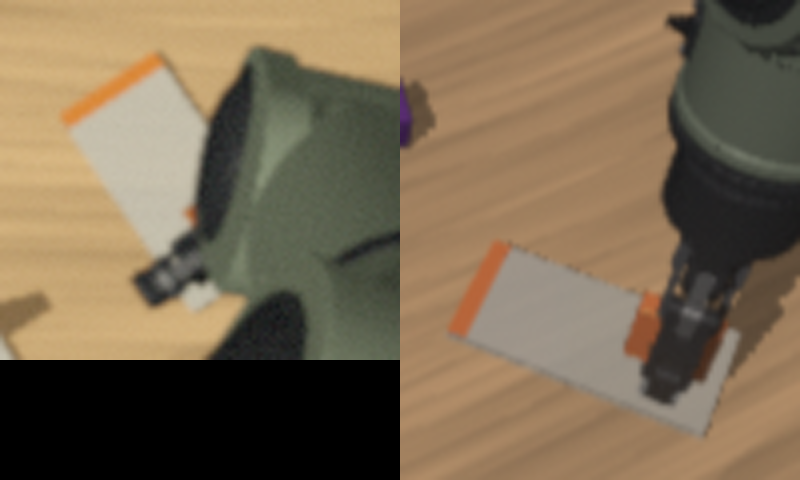

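The fingers straddle the fin (at about (660,330) in the side half), so I'll close and lift.

>>> jog_arm(motion=[[0,0,0,0,0],[0,0,0,0,0],[0,0,0,0,0],[0,0,0,0,0],[0,0,0,0,0],[0,0,0,0,0],[0,0,0,0,0]], newtons=60)

```text
clock: 3.8
position: [0.4417, -0.2508, 0.0187]
tool_rot: [3.141, -0.0, 0.611]
force: [-1.2, -0.4, 7.7]
grip_width: 0.0154
finger_force: 59.5
```

>>> jog_arm(motion=[[0,0,-0.4,0,0],[0,0,-0.6,0,0],[0,0,-0.8,0,0],[0,0,-0.8,0,0],[0,0,-0.7,0,0],[0,0,0,0,0]])

```text
clock: 4.4
position: [0.4426, -0.2513, 0.1202]
tool_rot: [3.138, -0.002, 0.61]
force: [0.8, -0.4, -2.3]
grip_width: 0.0151
finger_force: 58.7
```

>>> jog_arm(motion=[[0,0,0,-0.95,0],[0,0,0,-0.95,0],[0,0,0,-0.95,0],[0,0,0,-0.95,0],[0,0,0,-0.95,0],[0,0,0,-0.95,0],[0,0,0,-0.95,0],[0,0,0,-0.95,0],[0,0,0,-0.95,0],[0,0,0,-0.95,0],[0,0,0,-0.95,0],[0,0,0,-0.95,0]])

```text
clock: 5.6
position: [0.4412, -0.2505, 0.1169]
tool_rot: [-3.141, -0.0, 1.526]
force: [0.2, -0.5, -1.8]
grip_width: 0.015
finger_force: 58.6
```

>>> jog_arm(motion=[[0.5,0.15,0,0,0],[0.8,0.2,0,0,0],[0.8,0.2,0,0,0],[0.8,0.2,0,0,0],[0.8,0.2,0,0,0],[0.8,0.2,0,0,0],[0.8,0.2,0,0,0],[0.8,0.2,0,0,0],[0.8,0.2,0,0,0],[0.6,0.2,0,0,0],[0.4,0.05,0,0,0],[0,0,0,0,0]])

```text
clock: 6.8
position: [0.5127, -0.0155, 0.117]
tool_rot: [-3.141, -0.001, 1.525]
force: [0.0, -0.4, -0.9]
grip_width: 0.0153
finger_force: 58.6
```

```bash
python3 - <<'E'
from h import *
import pickle
def crop(f,x0,y0,x1,y1,s): return cv2.resize(f['pixels'][y0:y1,x0:x1,::-1],None,fx=s,fy=s,interpolation=cv2.INTER_CUBIC)
o=bot.observe();print(o['position'],o['tool_rot'],o['force'])
f=grab('top');g=grab('side');pickle.dump((f,g),open('p2.pkl','wb'))
a=crop(f,160,150,293,284,3);b=crop(g,140,150,273,350,3)
a=cv2.copyMakeBorder(a,0,b.shape[0]-a.shape[0],0,0,cv2.BORDER_CONSTANT)
cv2.imwrite('pics/ins.png',np.hstack([a,b]));print(a.shape)
E
```

```text
[ 0.51272204 -0.01545     0.117043  ] [-3.14113406e+00 -5.43378336e-04  1.52465175e+00] [ 0.03559721 -0.42842936 -0.89113408]
(600, 399, 3)
```

View pics/ins.png

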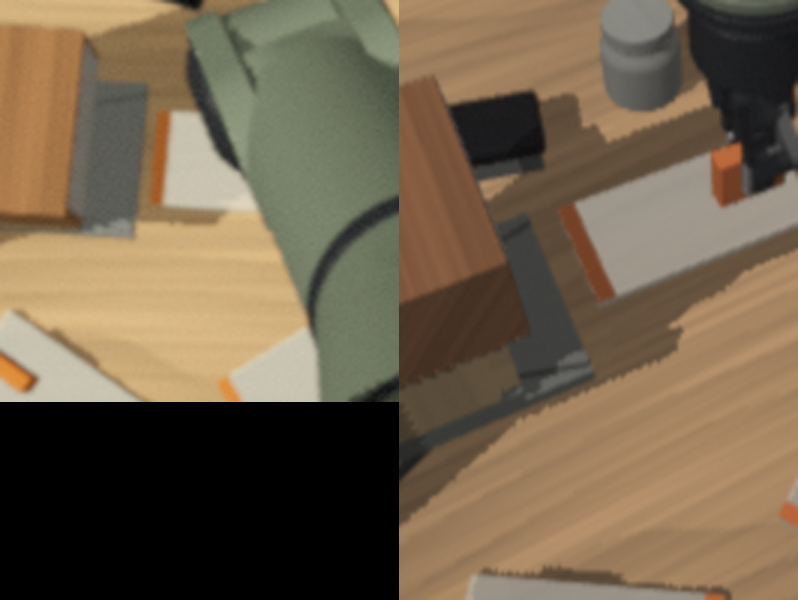

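```bash
python3 - <<'E'
from h import *
import pickle
f,g=pickle.load(open('p2.pkl','rb'))
far=tri(f,(212.8,186.5),g,(194.2,218.5));near=tri(f,(209.5,217.8),g,(207.5,249.8))
print(far,near,(far[0]+near[0])/2)
a=tri(f,(208.5,177.5),g,(182.2,221.5));b=tri(f,(203.8,228.5),g,(204.2,274.5)); print(a,b,(a[0]+b[0])/2)
for n,p in(('tip',(far[0],near[0])),('ap',(a[0],b[0]))):
    d=p[0]-p[1]; print(n,np.degrees(np.arctan2(d[1],d[0])),np.linalg.norm(d))
# predicted positions in rack frame
y=1.5245;c=np.array([np.cos(y),np.sin(y)]);n=np.array([-c[1],c[0]]);o=np.array([.522,.1727])
for q in((far[0]+near[0])/2,(a[0]+b[0])/2,np.array([.5127,-.0155])): print(c@(q[:2]-o),n@(q[:2]-o))
E
```

```text
(array([0.55715836, 0.10640717, 0.10627671]), np.float64(0.001967194588576171)) (array([0.47727759, 0.11158399, 0.10703971]), np.float64(0.0013196898613213467)) [0.51721798 0.10899558 0.10665821]
(array([0.59005672, 0.12481238, 0.06528505]), np.float64(0.0008906972588355196)) (array([0.45597439, 0.13183267, 0.05991002]), np.float64(0.0008737783310204018)) [0.52301555 0.12832252 0.06259753]
tip -3.7079724530416844 0.08005197769389548
ap -2.997157842336989 0.1343735334136991
-0.06385747600712645 0.00182867188021214
-0.04428292588095866 -0.0030682440092014403
-0.1884287488488053 0.0005801786568331729
```

>>> jog_arm(motion=[[0,0.06,0.4,0,0],[0,0.06,0.4,0,0],[0,0,0,0,0],[0.3,0,0,0,0],[0.3,0,0,0,0],[0.3,0,0,0,0],[0.3,0,0,0,0],[0.3,0,0,0,0],[0,0,0,0,0]])

```text
clock: 7.8
position: [0.5187, 0.0296, 0.0935]
tool_rot: [3.141, -0.001, 1.525]
force: [0.4, -0.5, -1.5]
grip_width: 0.0152
finger_force: 58.5
```

```bash
python3 - <<'E'
from h import *
import pickle
def crop(f,x0,y0,x1,y1,s): return cv2.resize(f['pixels'][y0:y1,x0:x1,::-1],None,fx=s,fy=s,interpolation=cv2.INTER_CUBIC)
o=bot.observe();print(o['position'],o['tool_rot'],o['force'])
f=grab('top');g=grab('side');pickle.dump((f,g),open('p3.pkl','wb'))
a=crop(f,170,160,240,240,5);b=crop(g,160,200,250,300,5)
a=cv2.copyMakeBorder(a,0,b.shape[0]-a.shape[0],0,0,cv2.BORDER_CONSTANT)
cv2.imwrite('pics/ins2.png',np.hstack([a,b]));print(a.shape)
E
```

```text
[0.51874662 0.0296297  0.0934651 ] [ 3.14124605e+00 -6.11864935e-04  1.52455298e+00] [ 0.39205184 -0.5000021  -1.52263479]
(500, 350, 3)
```

View pics/ins2.png

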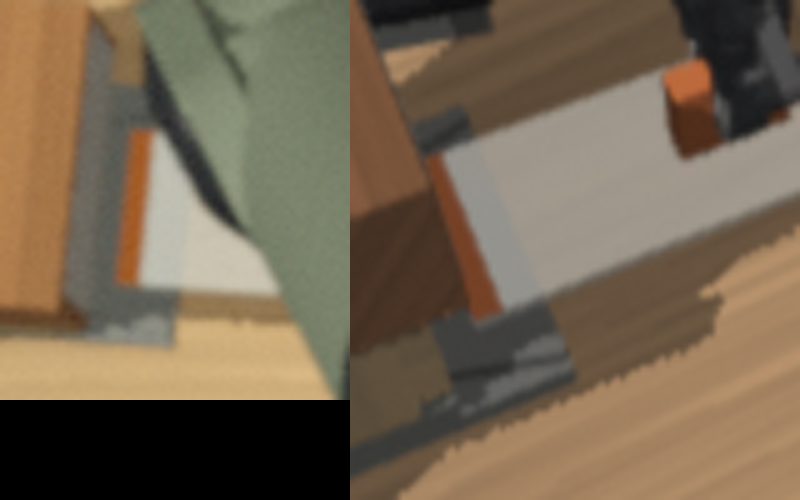

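```bash
python3 - <<'E'
from h import *
import pickle
from scipy.optimize import least_squares as LS
f,g=pickle.load(open('p3.pkl','rb'))
W=lambda p,q:np.array([p[0]+q[0]*np.cos(p[2])-q[1]*np.sin(p[2]),p[1]+q[0]*np.sin(p[2])+q[1]*np.cos(p[2]),q[2]])
N=[-.015,.072,.23];Fa=[-.015,-.072,.23];Nb=[-.015,.072,.15];Fb=[-.015,-.072,.15]
obs=[(f,N,(181.5,222)),(f,Fa,(187.2,160.2)),(f,Nb,(186.5,225)),(f,Fb,(192,168.1)),(g,N,(175.4,237.1)),(g,Fa,(152.7,176)),(g,Nb,(183.3,261))]
for sel in(obs,obs[:4],obs[4:]):
    r=LS(lambda p:np.concatenate([np.subtract(proj(c,W(p,q)),o) for c,q,o in sel]),[.522,.173,1.524])
    print('rack',r.x.round(4),np.abs(r.fun).max().round(2))
tf,tn=[.125,-.04,.006],[.125,.04,.006]
ob=[(f,tf,(196.5,185.1)),(f,tn,(192.9,216.5)),(g,tf,(175.5,230.9)),(g,tn,(185.5,263.5))]
X=lambda p,q:W(p,q)+[0,0,p[3]]
for sel in(ob,ob[:2],ob[2:]):
    r=LS(lambda p:np.concatenate([np.subtract(proj(c,X(p,q)),o) for c,q,o in sel]+[[(p[3]-.0748)*(100 if len(sel)<4 else 0)]]),[.518,.03,1.524,.0748])
    print('scr',r.x.round(4),X(r.x,[.125,0,.006]).round(4),np.abs(r.fun).max().round(2))
for c,n in((f,'top'),(g,'side')):
  for yy in(.056,-.056): print(n,'cheek inner edge',np.round(proj(c,W([.522,.1727,1.5245],[-.045,yy,.07])),1))
E
```

```text
rack [0.5232 0.1729 1.514 ] 2.02
rack [0.5234 0.1723 1.531 ] 1.11
rack [0.5228 0.1731 1.5039] 1.92
scr [0.5113 0.0289 1.4739 0.077 ] [0.5233 0.1533 0.083 ] 1.07
scr [0.5163 0.0304 1.5059 0.0759] [0.5245 0.1551 0.0819] 0.41
scr [0.5095 0.028  1.4544 0.0749] [0.524  0.1522 0.0809] 0.02
top cheek inner edge [203.9 224.9]
top cheek inner edge [207.8 182.3]
side cheek inner edge [202.9 268.6]
side cheek inner edge [184.3 225.2]
```

>>> jog_arm(motion=[[0,-0.06,0,0,0],[0.2,0,0,0,0],[0.2,0,0,0,0],[0.2,0,0,0,0],[0.2,0,0,0,0],[0.2,0,0,0,0],[0,0,0,0,0]])

```text
clock: 8.6
position: [0.5183, 0.0591, 0.0933]
tool_rot: [3.142, -0.0, 1.524]
force: [-0.1, -0.6, -1.4]
grip_width: 0.0154
finger_force: 58.6
```

>>> jog_arm(motion=[[0.15,0,0,0,0],[0.15,0,0,0,0],[0.15,0,0,0,0],[0.15,0,0,0,0],[0,0,0,0,0]])

```text
clock: 9.1
position: [0.5192, 0.0767, 0.0933]
tool_rot: [3.141, -0.0, 1.523]
force: [-0.6, -0.1, -0.5]
grip_width: 0.0154
finger_force: 58.6
```

>>> jog_arm(motion=[[0.17,0,0,0,0],[0.17,0,0,0,0],[0.17,0,0,0,0],[0.17,0,0,0,0],[0.17,0,0,0,0],[0,0,0,0,0]])

```text
clock: 9.7
position: [0.5204, 0.1023, 0.0933]
tool_rot: [3.142, -0.0, 1.524]
force: [0.2, -1.0, -2.7]
grip_width: 0.0153
finger_force: 58.6
```

>>> jog_arm(motion=[[0,0,0.05,0,0],[0,0,0.05,0,0],[0,0,0,0,0]])

```text
clock: 10.0
position: [0.5203, 0.1011, 0.0901]
tool_rot: [-3.141, 0.0, 1.522]
force: [-0.1, 0.5, -1.8]
grip_width: 0.0154
finger_force: 58.6
```

```bash
python3 - <<'E'
from h import *
def crop(f,x0,y0,x1,y1,s): return cv2.resize(f['pixels'][y0:y1,x0:x1,::-1],None,fx=s,fy=s,interpolation=cv2.INTER_CUBIC)
o=bot.observe();print(o['position'],o['force'])
g=grab('side');cv2.imwrite('pics/low.png',crop(g,140,170,260,290,5))
E
```

```text
[0.52028967 0.1010961  0.09005682] [-0.09188378  0.49254685 -1.7639637 ]
```

View pics/low.png

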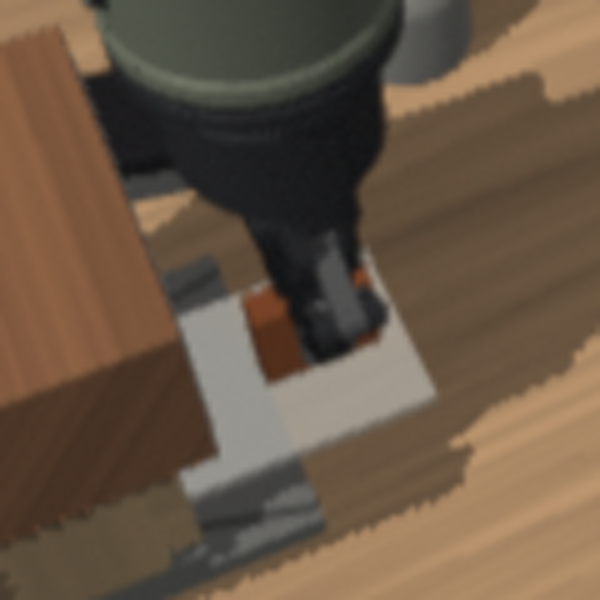

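The blade is in the slot and the fin, at about (290,330), is still in the grip. I'll lower until it touches.

>>> jog_arm(motion=[[0,0,0.04,0,0],[0,0,0,0,0]])

```text
clock: 10.25
position: [0.5203, 0.1013, 0.089]
tool_rot: [-3.141, 0.0, 1.522]
force: [0.7, -1.4, -1.5]
grip_width: 0.0153
finger_force: 58.6
```

>>> jog_arm(motion=[[0,0,0.03,0,0],[0,0,0,0,0]])

```text
clock: 10.45
position: [0.5204, 0.1013, 0.0886]
tool_rot: [3.141, 0.0, 1.522]
force: [-3.2, -1.6, 8.0]
grip_width: 0.0152
finger_force: 60.3
```

>>> jog_arm(motion=[[0,0,0,0,1],[0,0,0,0,1],[0,0,0,0,1],[0,0,0,0,1],[0,0,0,0,1],[0,0,0,0,1]])

```text
clock: 11.05
position: [0.5204, 0.1014, 0.0882]
tool_rot: [-3.142, -0.0, 1.523]
force: [0.4, -0.4, 0.1]
grip_width: 0.0858
finger_force: 0.0
```

>>> jog_arm(motion=[[-0.2,0,-0.1,0,1],[-0.4,0,0,0,1],[-0.5,0,0,0,1],[-0.5,0,0,0,1],[-0.5,0,0,0,1],[-0.5,0,0,0,0],[-0.2,0,0,0,0],[0,0,0,0,0],[0,0,0,0,0],[0,0,0,0,0],[0,0,0,0,0]])

```text
clock: 12.15
position: [0.5163, 0.0182, 0.0912]
tool_rot: [-3.142, -0.0, 1.524]
force: [-0.0, -0.2, -0.0]
grip_width: 0.0002
finger_force: 0.0
```

>>> jog_arm(motion=[[0,0,0.42,0,0],[0,0,0.42,0,0],[0,0,0,0,0],[0.3,0,0,0,0],[0.3,0,0,0,0],[0.3,0,0,0,0],[0.1,0,0,0,0],[0.1,0,0,0,0],[0.1,0,0,0,0],[0.1,0,0,0,0],[0.1,0,0,0,0]])

```text
clock: 13.25
position: [0.5184, 0.0594, 0.066]
tool_rot: [-3.142, 0.0, 1.522]
force: [0.4, -0.8, 1.1]
grip_width: 0.0003
finger_force: 0.4
```

>>> jog_arm(motion=[[0.1,0,0,0,0],[0.1,0,0,0,0],[0.1,0,0,0,0],[0.1,0,0,0,0],[0.1,0,0,0,0],[0.1,0,0,0,0]])

```text
clock: 13.85
position: [0.5192, 0.0777, 0.066]
tool_rot: [-3.142, -0.0, 1.523]
force: [0.6, -1.0, 0.0]
grip_width: 0.0
finger_force: 0.6
```

>>> jog_arm(motion=[[0.1,0,0,0,0],[0.1,0,0,0,0],[0.1,0,0,0,0],[0.1,0,0,0,0],[0.1,0,0,0,0]])

```text
clock: 14.35
position: [0.52, 0.0926, 0.066]
tool_rot: [-3.142, 0.0, 1.523]
force: [-0.2, -1.9, 1.1]
grip_width: -0.0002
finger_force: 0.6
```

>>> jog_arm(motion=[[0.06,0,0,0,0],[0.06,0,0,0,0],[0.06,0,0,0,0],[0,0,0,0,0]])

```text
clock: 14.75
position: [0.5202, 0.0981, 0.066]
tool_rot: [3.142, -0.0, 1.523]
force: [0.0, -0.5, -0.4]
grip_width: 0.0002
finger_force: 0.0
```

>>> jog_arm(motion=[[0.05,0,0,0,0],[0.05,0,0,0,0],[0,0,0,0,0]])

```text
clock: 15.05
position: [0.5203, 0.1007, 0.066]
tool_rot: [-3.141, 0.0, 1.522]
force: [0.6, -2.8, 0.0]
grip_width: 0.0
finger_force: 0.8
```

>>> jog_arm(motion=[[0.05,0,0,0,0],[0,0,0,0,0]])

```text
clock: 15.25
position: [0.5203, 0.1009, 0.0659]
tool_rot: [-3.141, 0.002, 1.522]
force: [0.9, -8.9, 2.3]
grip_width: 0.0001
finger_force: 4.3
```

>>> jog_arm(motion=[[0.04,0,0,0,0],[0,0,0,0,0]])

```text
clock: 15.45
position: [0.5203, 0.1011, 0.0658]
tool_rot: [-3.141, 0.003, 1.521]
force: [0.2, -14.7, 3.5]
grip_width: 0.0002
finger_force: 7.1
```

```bash
python3 - <<'E'
from h import *
def crop(f,x0,y0,x1,y1,s): return cv2.resize(f['pixels'][y0:y1,x0:x1,::-1],None,fx=s,fy=s,interpolation=cv2.INTER_CUBIC)
o=bot.observe();print(o['position'],o['force'])
g=grab('side');cv2.imwrite('pics/home.png',crop(g,140,190,240,290,6))
E
```

```text
[0.5202894  0.10107911 0.06584048] [  0.19346806 -14.67944697   3.47640886]
```

View pics/home.png

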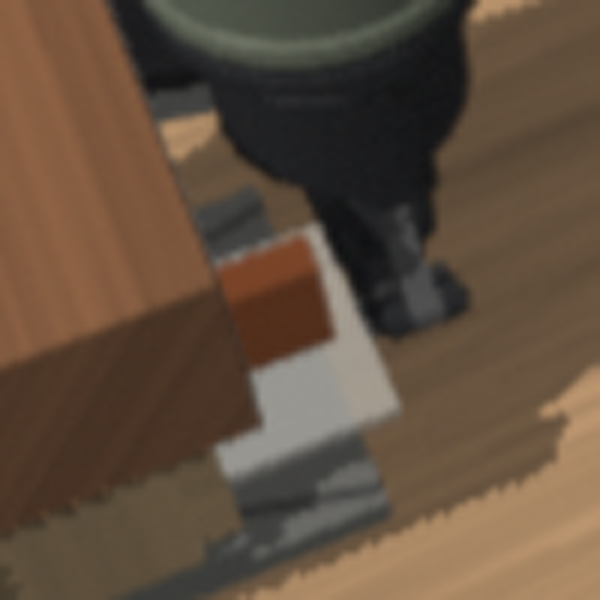

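```bash
python3 - <<'E'
from h import *
g=grab('side')
for y in(1.514,1.5245):
  p=(.523,.1728)
  for q in([-.060,.04,.076],[-.060,-.04,.076],[-.05,.008,.122],[-.05,-.008,.122],[-.065,.04,.076]):
    print(q,np.round(proj(g,[p[0]+q[0]*np.cos(y)-q[1]*np.sin(y),p[1]+q[0]*np.sin(y)+q[1]*np.cos(y),q[2]]),1))
print('obs near 206.2,257 far 192.5,227, fin rear top near',140+320/6-.5,190+275/6-.5,'far',140+303/6-.5,190+235/6-.5)
E
```

```text
[-0.06, 0.04, 0.076] [206.6 257.4]
[-0.06, -0.04, 0.076] [193.3 226.6]
[-0.05, 0.008, 0.122] [193.4 234.3]
[-0.05, -0.008, 0.122] [190.7 227.9]
[-0.065, 0.04, 0.076] [209.  256.5]
[-0.06, 0.04, 0.076] [206.7 257.1]
[-0.06, -0.04, 0.076] [193.  226.5]
[-0.05, 0.008, 0.122] [193.3 234.1]
[-0.05, -0.008, 0.122] [190.5 227.7]
[-0.065, 0.04, 0.076] [209.  256.1]
obs near 206.2,257 far 192.5,227, fin rear top near 192.83333333333334 235.33333333333334 far 190.0 228.66666666666666
```

The observed corners match the home position to within about 1 mm, and the stop is stiff. I'll give it one slightly firmer nudge and then back off.

>>> jog_arm(motion=[[0.04,0,0,0,0],[0,0,0,0,0]])

```text
clock: 15.75
position: [0.5202, 0.1012, 0.0658]
tool_rot: [-3.14, 0.005, 1.52]
force: [-0.6, -19.1, 5.0]
grip_width: 0.0001
finger_force: 9.7
```

>>> jog_arm(motion=[[-0.2,0,0,0,0],[-0.4,0,0,0,0],[-0.6,0,0,0,0],[-0.6,0,0,0,0],[-0.6,0,-0.3,0,0],[-0.6,0,-0.6,0,0],[0,0,-0.6,0,0],[0,0,0,0,0]])

```text
clock: 16.55
position: [0.5172, 0.0139, 0.1128]
tool_rot: [3.139, -0.0, 1.521]
force: [-0.8, 0.3, 0.0]
grip_width: -0.0
finger_force: 0.0
```

```bash
python3 - <<'E'
from h import *
g=grab('side');cv2.imwrite('pics/end.png',cv2.resize(g['pixels'][190:290,140:240,::-1],None,fx=6,fy=6,interpolation=cv2.INTER_CUBIC))
E
```

```text
(no output)
```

View pics/end.png

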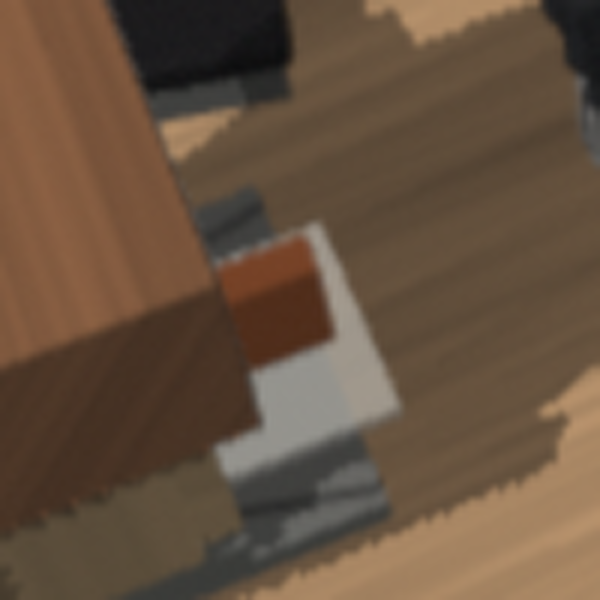

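The scraper stayed put: its rear corner is still at (400,405), and the gripper is clear of it.

```bash
python3 -c "
from workcell import bot
print(bot.job_done())"
```

```text
the job is handed in; nothing more can be done
None
```

The rightmost scraper is in the rack slot, tongue first and fin up, with the fin against the rack's face to within about 1 mm by camera; the gripper is clear and the job is handed in, but no verdict came back.

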